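Slide the glass carrier round the bend and seat it on the buffer

TASK

Slide the green carrier with its small glass along the railed track, round the bend and into the exit lane without jamming it, then press it home against the orange sprung buffer with about 8 N for about a second, back off and leave it standing there. Never push the carrier with more than 15 N, keep it down on the track plate, do not touch the glass, and leave the other things on the bench alone.

Things in the scene. Friction and masses are not known exactly. Their poses are not given: they have to be found in the camera images.
- track: Fixed dark plate 320 x 330 x 8 mm with a lane between two steel guide rails (10 mm round bars, 55 mm clear between them, tops 15 mm above the plate) that bends 90 degrees left. Origin: centre of the bend, at bench level, z up; plate top (the sliding surface) at z = 8 mm. Lane centre line, mm: along +x at y = -90 from x -165 to 0, quarter circle of radius 90 about the origin, along +y at x = 90.
- bend_start (a point): Point on the plate's top, on the lane's centre line, where the straight entry lane ends and the bend begins (track x 0, y -90 mm). Axes as the track.
- bend_end (a point): Point on the plate's top, on the lane's centre line, where the bend ends and the straight exit lane begins (track x 90, y 0 mm). Axes as the track.
- end_gate: Blue bracket at the exit lane's end, turned as the track; origin on the plate's top at track x 90, y 120 mm. Between its two 26 mm high cheeks a hand-set stop holds an orange pad (32 mm wide, facing -y): the free face lies anywhere from y -14 to +18 mm here, not measured. The pad is sprung along y: 3 N per mm, plus 0.1 N per mm/s of speed; it bottoms hard after 10 mm and returns slowly.
- carrier: Loose green carrier of slippery plastic (friction 0.25), 0.18 to 0.35 kg, 96 x 52 x 18 mm: two discs of radius 26 mm, centres 44 mm apart along its x, joined by a web. Origin at the centre of its underside, +x its leading end. Starts in the entry lane, 1.5 mm play to each rail. A white 51 mm ring on the leading disc holds the glass; the trailing disc is bare, its round end is for pushing.
- carrier_mid (a point): Centre of the carrier, 9 mm above its underside; axes as the carrier.
- tumbler: Bystander: green glass tumbler, 64 mm across, 85 mm high; origin under its centre.
- tape_roll: Bystander: cardboard tape core lying flat, 84 mm across, 40 mm high; origin under its centre.
- jar: Bystander: clear jar with steel cap, 60 mm across, 80 mm high; origin under its centre.
- glass: Small clear glass, 44 mm across the rim, 55 mm high, 90 g, standing loose in the ring on the carrier's leading disc, its foot 18 mm above the carrier's underside. Origin at the centre of its foot, z up.
Things that resemble listed ones, but are neither listed nor needed, are in the scene too. Leave any blue or brown look-alike of the glass alone.

How it is judged:
On the way, in this order (a step that is already met when the one before it is completed fails the run):
1. the carrier has come round the bend and points along the exit lane, still short of the buffer (y of carrier_mid in the frame of track above 0.03 m and x of carrier_mid in the frame of track between 0.08 and 0.1 m and angle between the x axis of carrier and the y axis of track, either way round below 0.3 rad), for 0.05 s.
2. the carrier is pressed against the buffer with more than 5 N (contact force between carrier and end_gate above 5 N), for 0.4 s.
At the end, for the whole second after the job is handed in: Once pressed on the buffer (over 5 N for 0.4 s), the carrier is still and level in the exit lane, its centre over 45 mm past the bend's centre, within 6 mm of the lane's centre line and 0.15 rad of its direction, the glass in its ring, upright within 0.2 rad (y of carrier_mid in the frame of track above 0.045 m and x of carrier_mid in the frame of track between 0.084 and 0.096 m and angle between the x axis of carrier and the y axis of track, either way round below 0.15 rad and angle between carrier's own z axis and vertical below 0.06 rad and linear speed of carrier below 0.02 m/s and distance between glass and carrier_mid below 0.034 m and angle between glass's own z axis and vertical below 0.2 rad); the robot touches nothing.
It fails at once if the carrier is jammed: it presses on rails, plate and buffer with more than 35 N in all (contact force between carrier and track above 35 N).
It fails at once if the carrier presses on the buffer with more than 16 N (contact force between carrier and end_gate above 16 N).
It fails at once if the carrier is lifted off the track (more than 8 mm) (z of carrier_mid in the frame of track above 0.025 m).
It fails at once if the robot presses on the glass (contact force between any of the arm, the fingers and glass above 0.5 N).
It fails at once if a bystander is moved more than 15 mm (distance of any of tumbler, tape_roll, jar from where it was at the start of the episode above 0.015 m).
It also fails if it takes over 72 s, if anything falls off the work surface, if the arm or the gripper's body presses on something with over 40 N, if the wrist force passes 120 N, or if a joint passes its speed limit or range.

ROBOT

A 7-joint arm with a two-finger parallel gripper is mounted at the origin on the work surface. World frame = base frame: x ahead of the robot, y to its left, z up, the work surface at z = 0. Lengths are in m, angles in rad, forces in N, time in s.
With the tool pointing down it reaches from about 0.4 to 0.85 m from the base axis. Payload 10.4 kg.
Tool frame: the origin (TCP) lies between the finger pads; the fingertips stand 19 mm ahead of it and the grasp point (between the pads) is the TCP; x points along the fingers, y is the direction in which the jaws open and shut, and the axes are right-handed (so a half turn about x gives the same grasp; the last joint's range is limited). The gripper opens to 87 mm and grips with 3 to 60 N. Pads are 19 mm wide; open, the fingers measure 117 mm over their backs; the gripper's body (75 mm by 190 mm) begins 51 mm behind the grasp point.
Start: joints at [1.269, 0.332, -0.065, 1.46, 0.022, 1.35, -0.088], TCP at [0.172, -0.601, 0.242] pointing down, gripper open.
Joint ranges: [-2.6, 2.6], [-0.5, 2.12], [-1.47, 1.34], [0.16, 2.42], [-1.27, 4.41], [0.06, 2.06], [-2.6, 2.6]. Speed limits (rad/s): [2.22, 2.22, 2.79, 2.79, 3.14, 3.14, 3.14].

INTERFACE

Orientations are given as a unit quaternion [x, y, z, w].
In Python, from bench import r gives the robot as it stands.
- The arm moves only by the tool drive_tool, never from a script. Its argument "motion" is a list of rows, each a list of 4 numbers: the shift along the tool's x, y, z in cm, then the turn about the tool's x in units of 5 degrees (1.0 is 5 degrees). In form: [[tx, ty, tz, twist], ...]. A call has 1 to 20 rows; each row is the pose to reach, as a shift and turn from the pose commanded when the call began, along the tool's axes at that moment; what a row does not reach only later rows make up. A row lasts 1/12 s, in which the tool goes at most 41.7 mm and 7.16 degrees, less where a joint would pass 70% of its speed; a pose out of reach is approached as far as the arm can. A call with a gripper value outside its range is refused whole. "grip" is the closure in counts, from 0 (fully open) to 255 (shut), set as the call begins (left out, the last holds). The fingers move at their own pace and stop on an object; "force" is the grip in N (left out, the last holds). Time passes only in rows, so rows that repeat a pose let the fingers close. It gives the time, the measured TCP pose, the force and the opening at its end, in the units of the state.
- r.read_state(): the state, without advancing time (a new reading comes with each control period).
- r.camera(name): name is "scene" or "top" or "wrist"; returns the picture (384x512x3 uint8, red, green, blue); there is no depth.
- r.calibration(name): a dict with "fx", "fy", "cx", "cy" (pixels), "dist" ([k1, k2, p1, p2, k3] as OpenCV has them; the pictures are not rectified), "xyz" and "orientation" of the camera in the world. Camera axes: x right, y up, looking along -z (the intrinsics and any distortion apply to the point x, -y, -z); pixel columns grow to the right and rows downward; lengths in m; the calibration is good to about 2 mm. A picture is of the moment at which its call begins: read the wrist's pose just before it. calibration takes no time and is no camera call; for the wrist camera it gives the pose at the moment of the call.
- r.close_job(): hands the job in, once; it reports no verdict.
The state is a dict: "time": time; "joint_positions": joint angles; "joint_vel": joint speeds; "joint_torque": joint torques, N m; "ee_pos": TCP position; "eef_rot": TCP orientation; "ft_force": force on the tool from outside, world axes, zero at the start; "torque": the same for the moment, N m; "width": finger opening in m.
Only numpy, scipy, OpenCV 4.12 (cv2) and the standard library are available. Lean on these libraries where they do the work, as an engineer would, in place of code of your own. Each camera call takes 0.05 s, during which the arm holds its last target.

## Working session

There is one attempt and no reset: what is moved stays moved. The work goes in short steps, Python scripts to look and compute and a tool call to move; the robot and the scene stay as the last step left them, time stands still between calls to the robot, and variables do not carry over. Pictures are saved under pics/ and viewed, and the job is handed in when it is done.

Besides the shell and the picture viewer there is one more tool, called in YAML: its name, and indented under it one key for each argument. drive_tool: Moves the arm, as the interface text tells. Its arguments: {"type":"object","properties":{"motion":{"type":"array","items":{"type":"array","items":{"type":"number"}}},"grip":{"type":"number"},"force":{"type":"number"}},"required":["motion"]}

```bash
ls; mkdir -p pics
python3 - <<'E'
from bench import r
import cv2
s=r.read_state(); print(s)
for n in ("scene","top","wrist"):
    c=r.calibration(n); print(n,c)
    im=r.camera(n); cv2.imwrite(f"pics/{n}0.png",im[:,:,::-1])
E
```

```text
pics
{'time': 0.0, 'joint_positions': array([ 1.26940872,  0.33288345, -0.06470859,  1.46094274,  0.02158552,
        1.34987137, -0.08849837]), 'joint_vel': array([-4.20530406e-04, -3.67091512e-05,  1.85705503e-04,  3.87498182e-04,
        8.84171042e-04,  2.24019542e-03,  3.08974920e-04]), 'joint_torque': array([-6.78845645e-04, -6.23236799e+01,  2.42968270e-02, -3.89899063e+01,
       -6.15205360e-02,  3.95605504e-02,  1.42398071e-04]), 'ee_pos': array([ 0.17190225, -0.60052732,  0.24074602]), 'eef_rot': array([-0.70016082, -0.09874814,  0.70033238, -0.09776595]), 'ft_force': array([-0.06585685,  0.79577905,  0.51474793]), 'torque': array([-0.07606138, -0.0102912 , -0.01704299]), 'width': 0.08690592889168271}
scene {'fx': 371.5734991359309, 'fy': 371.5734991359309, 'cx': 258.0263167495338, 'cy': 197.71024680688848, 'dist': array([-0.01220172,  0.        ,  0.        ,  0.        ,  0.        ]), 'xyz': array([ 1.09998376, -0.00283058,  0.64350737]), 'orientation': array([0.28196726, 0.26856114, 0.64394102, 0.65856613])}
top {'fx': 429.9799921539662, 'fy': 429.9799921539662, 'cx': 246.8165262139223, 'cy': 191.5182506009076, 'dist': array([-0.08024509,  0.        ,  0.        ,  0.        ,  0.        ]), 'xyz': array([0.37291448, 0.03156953, 1.18529133]), 'orientation': array([ 0.04354469, -0.04553484, -0.70336325,  0.7080329 ])}
wrist {'fx': 268.82967722670884, 'fy': 268.82967722670884, 'cx': 256.7922019291327, 'cy': 190.3901147919593, 'dist': array([-0.0540279,  0.       ,  0.       ,  0.       ,  0.       ]), 'xyz': array([ 0.2369124 , -0.58343873,  0.38400325]), 'orientation': array([-0.09795711,  0.07500944, -0.5976937 ,  0.79217436])}
```

View pics/scene0.png

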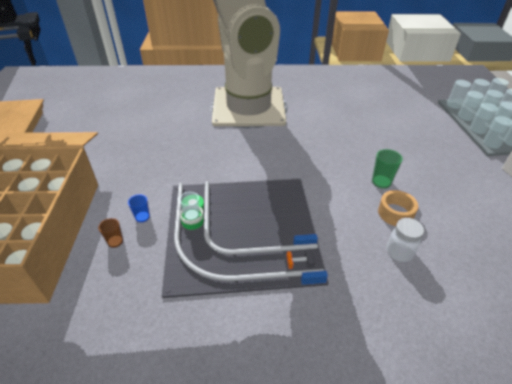

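View pics/top0.png

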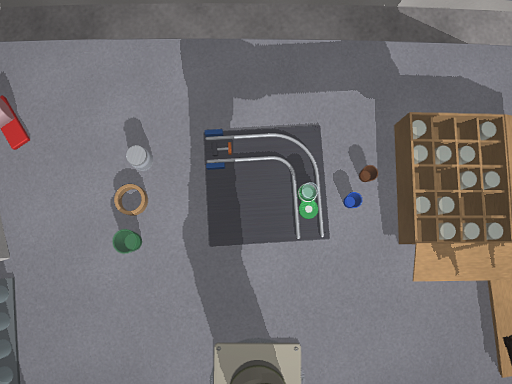

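View pics/wrist0.png

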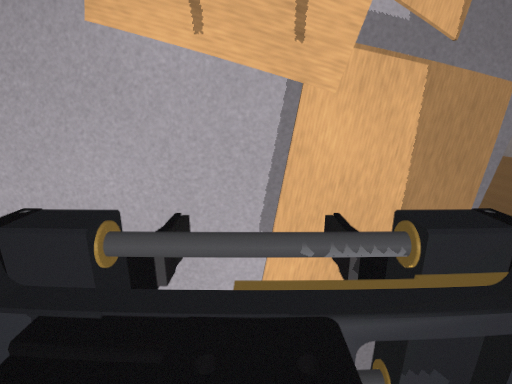

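```bash
cat > h.py <<'E'
from bench import r
import cv2, numpy as np
from scipy.spatial.transform import Rotation as R
def K(c): return np.array([[c['fx'],0,c['cx']],[0,c['fy'],c['cy']],[0,0,1]])
def rays(c,px):
    u=cv2.undistortPoints(np.array(px,float).reshape(-1,1,2),K(c),np.array(c['dist'])).reshape(-1,2)
    d=np.c_[u[:,0],-u[:,1],-np.ones(len(u))]
    return R.from_quat(c['orientation']).apply(d)
def onplane(c,px,z):
    d=rays(c,px); o=np.array(c['xyz']); t=(z-o[2])/d[:,2]
    return o+t[:,None]*d
def proj(c,P):
    q=R.from_quat(c['orientation']).inv().apply(np.array(P,float).reshape(-1,3)-c['xyz'])
    q=q*[1,-1,-1]
    return cv2.projectPoints(q,np.zeros(3),np.zeros(3),K(c),np.array(c['dist']))[0].reshape(-1,2)
def masks(im):
    return cv2.cvtColor(im,cv2.COLOR_RGB2HSV)
E
python3 - <<'E'
from h import *
im=cv2.imread('pics/top0.png')
cv2.imwrite('pics/topc.png',cv2.resize(im[115:255,195:345],None,fx=5,fy=4.2*5/4.2,interpolation=cv2.INTER_CUBIC)[:600])
im=cv2.imread('pics/scene0.png')
cv2.imwrite('pics/scenec.png',cv2.resize(im[165:305,150:340],None,fx=4,fy=4,interpolation=cv2.INTER_CUBIC))
E
```

```text
(no output)
```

View pics/topc.png

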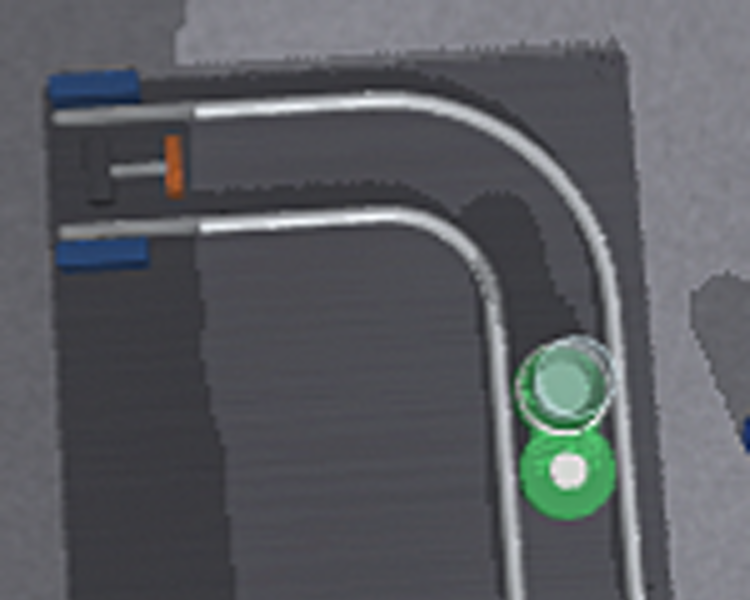

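View pics/scenec.png

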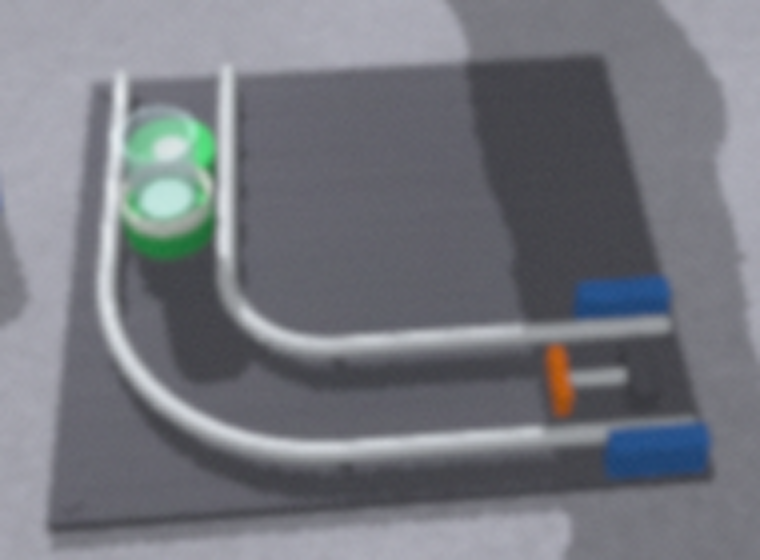

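```bash
cat > fit.py <<'E'
from h import *
im=cv2.imread('pics/top0.png'); c=r.calibration('top')
hsv=cv2.cvtColor(im,cv2.COLOR_BGR2HSV); V=hsv[:,:,2].astype(float); S=hsv[:,:,1]
V=np.where(S>80,0,V)
def cen(a,lo):
    a=np.clip(a-(np.median(a)+15),0,None); return lo+(a*np.arange(len(a))).sum()/a.sum() if a.sum()>60 else None
def pts(kind,rng,f):
    o=[]
    for k in rng:
        m=f(k); lo=int(round(m))-4
        s=V[k,lo:lo+9] if kind=='row' else V[lo:lo+9,k]
        x=cen(s,lo)
        if x is not None: o.append((x,k) if kind=='row' else (k,x))
    return np.array(o)
L={}
L['in_entry']=pts('row',range(200,236),lambda k:296+(k-195)*(2.6/38))
L['out_entry']=pts('row',range(200,236),lambda k:319.0+(k-195)*(3.6/38))
L['out_exit']=pts('col',range(226,264),lambda k:138.0-(k-207)*(3/60))
L['in_exit']=pts('col',range(226,264),lambda k:161.0-(k-207)*(3.5/60))
D={}
for n,p in L.items():
    w=onplane(c,p,0.018)[:,:2]
    m=w.mean(0); u,s,vt=np.linalg.svd(w-m); d=vt[0]
    res=(w-m)@vt[1]
    k=abs(res)<0.0015; w=w[k]; m=w.mean(0); u,s,vt=np.linalg.svd(w-m); d=vt[0]
    ax=0 if 'entry' in n else 1
    d=d*np.sign(d[ax]); 
    ang=np.degrees(np.arctan2(d[1],d[0])) - (90 if ax else 0)
    D[n]=(m,d); print(n,len(w),m.round(4),'ang',ang.round(2),'rms mm',1e3*np.std((w-m)@vt[1]))
th=np.mean([np.arctan2(D[n][1][1],D[n][1][0])-(np.pi/2 if 'exit' in n else 0) for n in D])
ex=np.array([np.cos(th),np.sin(th)]);ey=np.array([-ex[1],ex[0]])
print('yaw',np.degrees(th))
for a,b,e in(('in_entry','out_entry',ey),('out_exit','in_exit',ex)): print(a,'sep',(D[a][0]-D[b][0])@e)
yl=(D['in_entry'][0]@ey+D['out_entry'][0]@ey)/2
xl=(D['in_exit'][0]@ex+D['out_exit'][0]@ex)/2
O=(xl-.09)*ex+(yl+.09)*ey
print('origin',O)
def w2t(p): p=np.atleast_2d(p)[:,:2]-O; return np.c_[p@ex,p@ey]
# plate corners check, buffer, carrier
o=cv2.inRange(hsv,(5,150,100),(18,255,255))[140:156,222:236]; 
v,u=np.nonzero(o); u=u+222;v=v+140; print('orange px',u.min(),u.max(),v.min(),v.max())
for z in (.008,.018,.028): print('orange right edge at z',z,w2t(onplane(c,[(u.max()+.5,v.mean())],z)),w2t(onplane(c,[(u.max(),v.min()-.5),(u.max(),v.max()+.5)],z)).round(4).tolist())
g=cv2.inRange(hsv,(45,120,80),(80,255,255)); g[:170]=0;g[:,:285]=0;g[:,330:]=0
v,u=np.nonzero(g); print('green px',u.min(),u.max(),v.min(),v.max()); 
print('green bottom',w2t(onplane(c,[(u[v>=v.max()-1].mean(),v.max()+.5)],.026)))
wd=(S<60)&(hsv[:,:,2]>190); v,u=np.nonzero(wd[203:215,303:315]); u=u+303; v=v+203
print('white dot',u.mean(),v.mean(),len(u),w2t(onplane(c,[(u.mean(),v.mean())],.026)), onplane(c,[(u.mean(),v.mean())],.026))
np.savez('track.npz',O=O,th=th)
E
python3 fit.py
```

```text
in_entry 36 [ 0.4506 -0.1074] ang 4.06 rms mm 0.18951072577381753
out_entry 36 [ 0.451  -0.1728] ang 4.07 rms mm 0.2834191140526782
out_exit 37 [0.6764 0.0353] ang 3.51 rms mm 0.32754515034784815
in_exit 38 [0.6112 0.0357] ang 3.34 rms mm 0.37488008443482357
yaw 3.742722610413058
in_entry sep 0.06529021375023723
out_exit sep 0.06508875147225075
origin [ 0.55871305 -0.04283212]
orange px 228 230 142 153
orange right edge at z 0.008 [[0.09536254 0.11204121]] [[0.1121, 0.1126], [0.0778, 0.1144]]
orange right edge at z 0.018 [[0.09301895 0.11182317]] [[0.1096, 0.1123], [0.0756, 0.1141]]
orange right edge at z 0.028 [[0.09067537 0.11160512]] [[0.1071, 0.1121], [0.0734, 0.1139]]
green px 297 317 186 218
green bottom [[-0.117051   -0.08495898]]
white dot 308.125 208.7 40 [[-0.09067923 -0.08911233]] [[ 0.47404415 -0.13767361  0.026     ]]
```

Run:
```python
from h import *
s=r.read_state(); M=R.from_quat(s['eef_rot']).as_matrix(); print(s['time'],M.round(3)); print(s['ee_pos'])
c=r.calibration('wrist'); print('cam in tool', M.T@(np.array(c['xyz'])-s['ee_pos']))
T=np.load('track.npz');th=T['th'];O=T['O'];print(O,th)
```

```text
0.15 [[-0.     0.275 -0.961]
 [ 0.001 -0.961 -0.275]
 [-1.    -0.001  0.   ]]
[ 0.17193346 -0.6006042   0.24093437]
cam in tool [-0.14318588  0.00125257 -0.06718793]
[ 0.55871305 -0.04283212] 0.06532283254054487
```

```bash
cat > plan.py <<'E'
from h import *
T=np.load('track.npz');th=float(T['th']);O=T['O']
ex=np.array([np.cos(th),np.sin(th)]);ey=np.array([-ex[1],ex[0]])
def t2w(p): p=np.atleast_2d(p); return O+p[:,:1]*ex+p[:,1:2]*ey
def w2t(p): p=np.atleast_2d(p)[:,:2]-O; return np.c_[p@ex,p@ey]
def where():
    s=r.read_state(); M=R.from_quat(s['eef_rot']).as_matrix()
    h=np.degrees(np.arctan2(-M[1,2],-M[0,2]))-np.degrees(th)
    print('t %.2f'%s['time'],'track TCP mm',(1e3*w2t(s['ee_pos'])[0]).round(1),'z',round(1e3*s['ee_pos'][2],1),'head',h.round(2),'F track',[round(float(s['ft_force'][:2]@ex),2),round(float(s['ft_force'][:2]@ey),2),round(float(s['ft_force'][2]),2)],'tilt',M[:,0].round(3),'j7',s['joint_positions'][6].round(2))
    return s,M,h
def rows(targets,s,M,h0,dec=2):
    # targets: (tx,ty,z,heading deg) track
    out=[]
    for x,y,z,h in targets:
        p=np.r_[t2w([x,y])[0],z]-s['ee_pos']
        d=M.T@p*100
        out.append([*[round(float(v),dec) for v in d],round(float(-(h-h0)/5),2)])
    return out
E
python3 - <<'E'
from plan import *
s,M,h=where()
tg=(-0.1465,-0.089,s['ee_pos'][2],0)
print(rows([tg],s,M,h))
E
```

```text
t 0.15 track TCP mm [-422.4 -531.3] z 240.9 head 12.23 F track [0.17, -0.11, 0.04] tilt [-0.     0.001 -1.   ] j7 -0.09
[[0.04, -37.38, -36.33, 2.45]]
```

drive_tool:
  motion:
    - [0,-1,-1,0]
    - [0,-3,-3,0.2]
    - [0,-5.5,-5.5,0.4]
    - [0,-8,-8,0.6]
    - [0,-10.5,-10.3,0.8]
    - [0,-13,-12.8,1]
    - [0,-15.5,-15.2,1.2]
    - [0,-18,-17.6,1.4]
    - [0,-20.5,-20,1.6]
    - [0,-23,-22.5,1.8]
    - [0,-25.5,-25,2]
    - [0,-28,-27.3,2.2]
    - [0,-30.5,-29.7,2.4]
    - [0,-33,-32.1,2.4]
    - [0,-35,-34,2.4]
    - [0,-36.5,-35.5,2.45]
    - [0,-37.4,-36.3,2.45]
    - [0,-37.4,-36.3,2.45]
    - [0,-37.4,-36.3,2.45]
  grip: 255
  force: 20

```text
time: 1.73
ee_pos: [0.4179, -0.1414, 0.2414]
eef_rot: [-0.707, -0.023, 0.707, -0.023]
ft_force: [0.3, -0.7, 0.6]
width: 0.0004
```

Run:
```python
from plan import *
s,M,h=where(); print(s['width'])
im=r.camera('wrist');cv2.imwrite('pics/w1.png',im[:,:,::-1])
print(rows([(-.1465,-.0895,.10,0),(-.1465,-.0895,.032,0)],s,M,h))
```

```text
t 1.73 track TCP mm [-146.9  -89.2] z 241.4 head 0.05 F track [0.24, -0.76, 0.63] tilt [-0. -0. -1.] j7 -1.25
0.0003537332607352164
[[14.14, 0.03, -0.05, 0.01], [20.94, 0.03, -0.05, 0.01]]
```

View pics/w1.png

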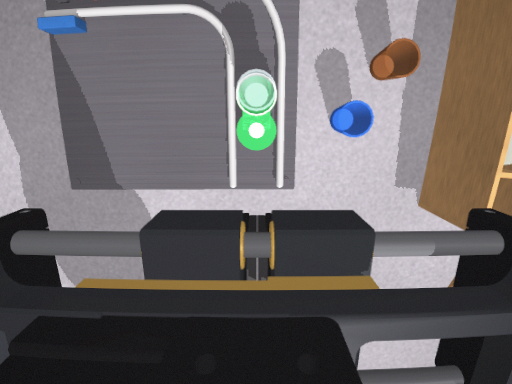

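Run:
```python
from plan import *
c=r.calibration('wrist')
im=cv2.imread('pics/w1.png');hsv=cv2.cvtColor(im,cv2.COLOR_BGR2HSV)
wd=(hsv[:,:,1]<60)&(hsv[:,:,2]>190);v,u=np.nonzero(wd[120:140,246:268]);p=(u.mean()+246,v.mean()+120);print(p)
print('dot track mm',1e3*w2t(onplane(c,[p],.026)))
print('rails track mm',1e3*w2t(onplane(c,[(233,180),(281,180),(233,150),(281,150)],.018)))
```

```text
(np.float64(256.2383419689119), np.float64(129.89119170984455))
dot track mm [[-89.03297753 -90.15994194]]
rails track mm [[-157.5058128   -57.60698936]
 [-157.6182711  -124.49342574]
 [-115.90262298  -58.54636209]
 [-116.0135186  -123.68388155]]
```

drive_tool:
  motion:
    - [2,0,0,0]
    - [4.5,0,0,0]
    - [7,0,0,0]
    - [9.5,0,0,0]
    - [12,0,0,0]
    - [14,0,0,0]
    - [16,0,0,0]
    - [17.5,0,0,0]
    - [18.7,0,0,0]
    - [19.6,0,0,0]
    - [20.3,0,0,0]
    - [20.8,0,0,0]
    - [20.9,0,0,0]
    - [20.9,0,0,0]
    - [20.9,0,0,0]

```text
time: 3.03
ee_pos: [0.4184, -0.1416, 0.033]
eef_rot: [0.707, 0.023, -0.706, 0.023]
ft_force: [-0.3, 0.4, -0.6]
width: 0.0007
```

Run:
```python
from plan import *
s,M,h=where()
im=r.camera('top');cv2.imwrite('pics/t1.png',cv2.resize(im[115:255,195:345,::-1],None,fx=4,fy=4))
im=r.camera('scene');cv2.imwrite('pics/s1.png',cv2.resize(im[165:305,150:340,::-1],None,fx=4,fy=4))
```

```text
t 3.03 track TCP mm [-146.4  -89.4] z 33.0 head -0.03 F track [-0.29, 0.39, -0.57] tilt [ 0.001 -0.    -1.   ] j7 -1.41
```

View pics/s1.png

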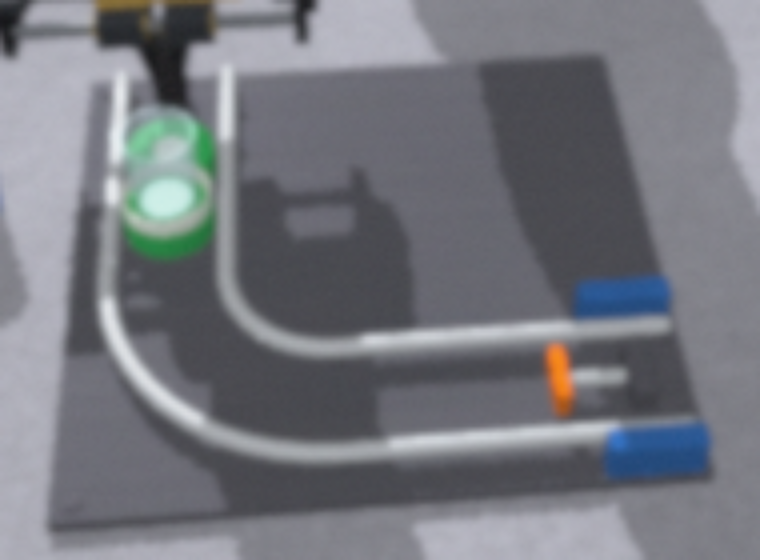

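View pics/t1.png

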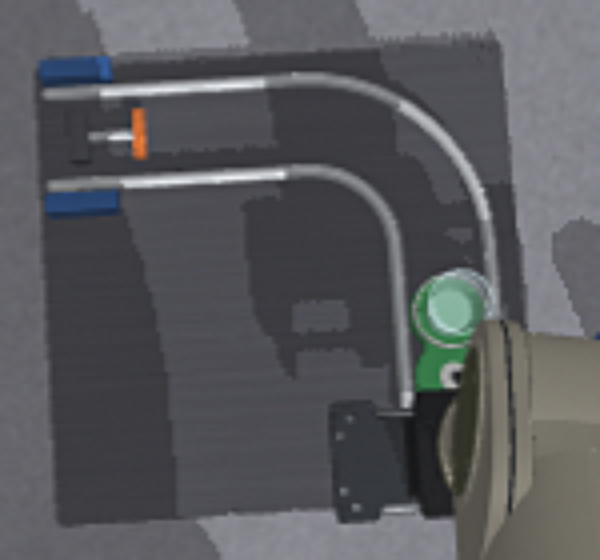

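drive_tool:
  motion:
    - [0,0,-0.2,0]
    - [0,0,-0.4,0]
    - [0,0,-0.6,0]
    - [0,0,-0.8,0]
    - [0,0,-1.0,0]
    - [0,0,-1.2,0]
    - [0,0,-1.4,0]
    - [0,0,-1.6,0]
    - [0,0,-1.8,0]
    - [0,0,-2.0,0]
    - [0,0,-2.2,0]
    - [0,0,-2.4,0]
    - [0,0,-2.6,0]
    - [0,0,-2.8,0]
    - [0,0,-3.0,0]
    - [0,0,-3.2,0]
    - [0,0,-3.4,0]
    - [0,0,-3.6,0]
    - [0,0,-3.8,0]
    - [0,0,-4.0,0]

```text
time: 4.8
ee_pos: [0.4582, -0.1388, 0.0325]
eef_rot: [0.707, 0.023, -0.707, 0.023]
ft_force: [-0.8, 0.9, -0.5]
width: 0.0006
```

```bash
cat > look.py <<'E'
from plan import *
import sys
s,M,h=where()
c=r.calibration('wrist'); im=r.camera('wrist')[:,:,::-1];cv2.imwrite('pics/%s.png'%sys.argv[1],im)
c2=r.calibration('scene'); im2=r.camera('scene')[:,:,::-1];cv2.imwrite('pics/%s_s.png'%sys.argv[1],cv2.resize(im2[165:305,150:340],None,fx=4,fy=4))
E
python3 look.py w2
```

```text
t 4.80 track TCP mm [-106.6  -89.2] z 32.5 head -0.02 F track [-0.78, 0.92, -0.46] tilt [ 0. -0. -1.] j7 -1.46
```

View pics/w2.png

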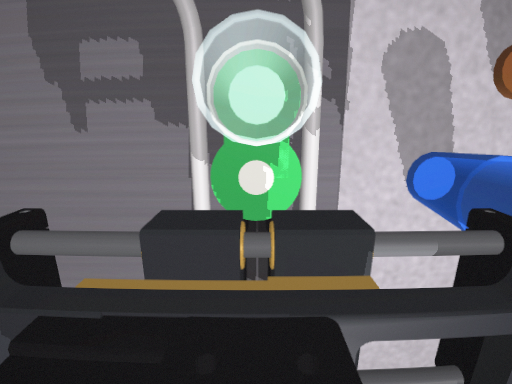

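View pics/w2_s.png

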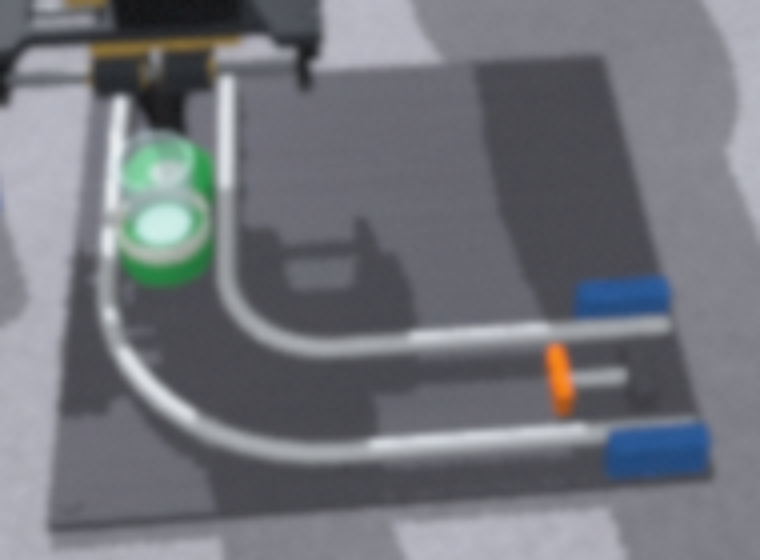

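```bash
cat > dot.py <<'E'
from plan import *
import sys
def dot(name,box,cam='wrist'):
    c=r.calibration(cam)
    im=cv2.imread('pics/%s.png'%name);hsv=cv2.cvtColor(im,cv2.COLOR_BGR2HSV)
    g=(cv2.inRange(hsv,(45,120,80),(85,255,255)))
    wd=(((hsv[:,:,1]<70)&(hsv[:,:,2]>170))*255).astype(np.uint8)
    u0,u1,v0,v1=box; v,u=np.nonzero(wd[v0:v1,u0:u1]);p=(u.mean()+u0,v.mean()+v0)
    return p,1e3*w2t(onplane(c,[p],.026))[0]
if __name__=='__main__':
    where(); print(dot(sys.argv[1],[int(a) for a in sys.argv[2:6]]))
E
python3 dot.py w2 236 276 158 200
```

```text
t 4.90 track TCP mm [-106.3  -89.1] z 32.6 head -0.01 F track [-0.22, -0.55, -0.03] tilt [ 0.001  0.    -1.   ] j7 -1.46
((np.float64(255.72057318321393), np.float64(177.11258955987716)), array([-68.89803142, -89.55412476]))
```

```bash
cat > path.py <<'E'
from plan import *
import sys,json
D=.037
def tgt(sm,z=.0325,d=D):
    s_=sm*1e-3; A=.09*np.pi/2
    if s_<0: C=np.array([s_,-.09]);a=0
    elif s_<A: a=s_/.09; C=.09*np.array([np.sin(a),-np.cos(a)])
    else: a=np.pi/2; C=np.array([.09,s_-A])
    w=np.interp(sm,[-25,15,130,165],[0,5,5,0])*1e-3
    t=np.array([np.cos(a),np.sin(a)]);n=np.array([-t[1],t[0]])
    p=C-d*t+w*n
    return (p[0],p[1],z,np.degrees(a))
if __name__=='__main__':
    a,b,n=float(sys.argv[1]),float(sys.argv[2]),int(sys.argv[3])
    s,M,h=where()
    print(rows([tgt(x) for x in np.linspace(a,b,n+1)[1:]],s,M,h,2))
E
python3 path.py -69.5 -19.5 20
```

```text
t 4.90 track TCP mm [-106.3  -89.1] z 32.6 head -0.01 F track [-0.22, -0.55, -0.03] tilt [ 0.001  0.    -1.   ] j7 -1.46
[[0.01, 0.08, -0.23, -0.0], [0.01, 0.08, -0.48, -0.0], [0.01, 0.08, -0.73, -0.0], [0.01, 0.08, -0.98, -0.0], [0.01, 0.08, -1.23, -0.0], [0.01, 0.08, -1.48, -0.0], [0.01, 0.08, -1.73, -0.0], [0.01, 0.08, -1.98, -0.0], [0.01, 0.08, -2.23, -0.0], [0.01, 0.08, -2.48, -0.0], [0.01, 0.08, -2.73, -0.0], [0.01, 0.08, -2.98, -0.0], [0.01, 0.08, -3.23, -0.0], [0.01, 0.08, -3.48, -0.0], [0.01, 0.08, -3.73, -0.0], [0.01, 0.08, -3.98, -0.0], [0.01, 0.08, -4.23, -0.0], [0.01, 0.08, -4.48, -0.0], [0.01, 0.05, -4.73, -0.0], [0.01, 0.02, -4.98, -0.0]]
```

drive_tool:
  motion:
    - [0,0,-0.25,0]
    - [0,0,-0.5,0]
    - [0,0,-0.75,0]
    - [0,0,-1.0,0]
    - [0,0,-1.25,0]
    - [0,0,-1.5,0]
    - [0,0,-1.75,0]
    - [0,0,-2.0,0]
    - [0,0,-2.25,0]
    - [0,0,-2.5,0]
    - [0,0,-2.75,0]
    - [0,0,-3.0,0]
    - [0,0,-3.25,0]
    - [0,0,-3.5,0]
    - [0,0,-3.75,0]
    - [0,0,-4.0,0]
    - [0,0,-4.25,0]
    - [0,0,-4.5,0]
    - [0,0,-4.75,0]
    - [0,0,-5.0,0]

```text
time: 6.57
ee_pos: [0.5082, -0.1356, 0.0326]
eef_rot: [0.707, 0.023, -0.707, 0.023]
ft_force: [-3.2, 0.7, 1.4]
width: 0.0007
```

```bash
python3 look.py w3; python3 path.py -19.5 18 15
```

```text
t 6.57 track TCP mm [-56.5 -89.3] z 32.6 head -0.02 F track [-3.15, 0.95, 1.42] tilt [ 0. -0. -1.] j7 -1.52
t 6.67 track TCP mm [-56.2 -89.2] z 32.6 head -0.01 F track [-0.6, 0.54, -0.4] tilt [ 0.001  0.    -1.   ] j7 -1.52
[[0.01, -0.02, -0.22, -0.0], [0.01, -0.05, -0.47, -0.0], [0.01, -0.08, -0.72, -0.0], [0.01, -0.11, -0.97, -0.0], [0.01, -0.15, -1.22, -0.0], [0.01, -0.18, -1.47, -0.0], [0.01, -0.21, -1.72, -0.0], [0.01, -0.22, -1.96, -0.07], [0.01, -0.15, -2.21, -0.38], [0.01, -0.09, -2.45, -0.7], [0.01, -0.04, -2.69, -1.02], [0.01, 0.01, -2.94, -1.34], [0.01, 0.05, -3.18, -1.66], [0.01, 0.09, -3.43, -1.98], [0.01, 0.15, -3.68, -2.29]]
```

View pics/w3.png

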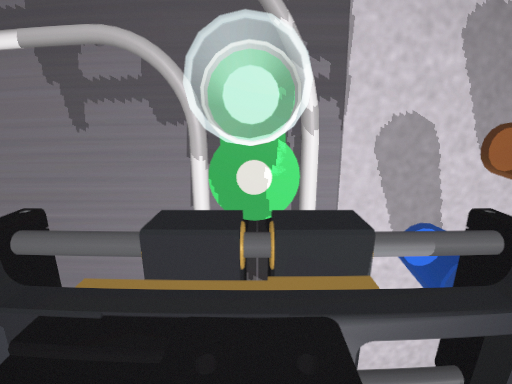

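View pics/w3_s.png

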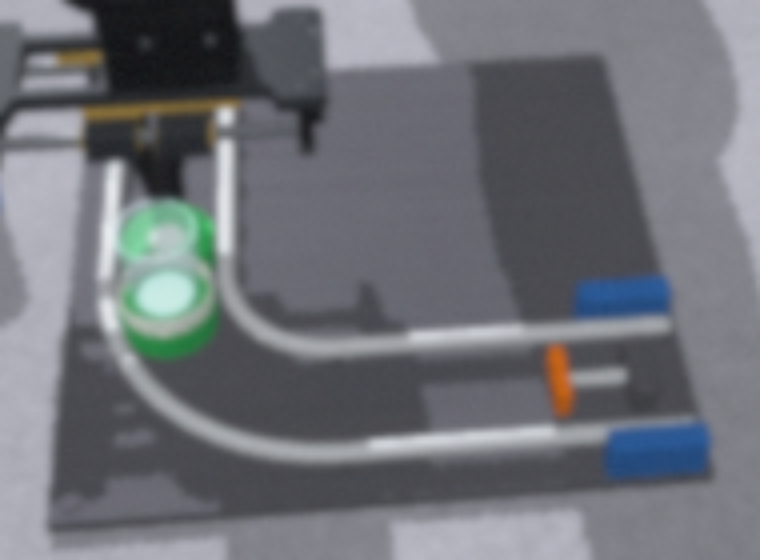

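drive_tool:
  motion:
    - [0,-0.02,-0.22,0]
    - [0,-0.05,-0.47,0]
    - [0,-0.08,-0.72,0]
    - [0,-0.11,-0.97,0]
    - [0,-0.15,-1.22,0]
    - [0,-0.18,-1.47,0]
    - [0,-0.2,-1.72,0]
    - [0,-0.2,-1.96,-0.1]
    - [0,-0.15,-2.21,-0.4]
    - [0,-0.1,-2.45,-0.7]
    - [0,-0.04,-2.7,-1.0]
    - [0,0,-2.94,-1.35]
    - [0,0.05,-3.18,-1.65]
    - [0,0.1,-3.43,-2.0]
    - [0,0.15,-3.68,-2.3]

```text
time: 7.92
ee_pos: [0.5448, -0.1356, 0.0325]
eef_rot: [-0.701, -0.094, 0.701, -0.095]
ft_force: [-3.7, -3.6, -0.7]
width: 0.0007
```

```bash
python3 look.py w4; python3 path.py 18 58 16
```

```text
t 7.92 track TCP mm [-19.9 -91.7] z 32.5 head 11.61 F track [-3.97, -3.38, -0.72] tilt [-0.    -0.001 -1.   ] j7 -1.36
t 8.02 track TCP mm [-19.4 -91.2] z 32.6 head 11.55 F track [-3.0, -2.82, 0.22] tilt [ 0.001 -0.    -1.   ] j7 -1.36
[[0.01, 0.05, -0.25, -0.3], [0.01, 0.14, -0.49, -0.62], [0.01, 0.23, -0.73, -0.94], [0.01, 0.31, -0.98, -1.26], [0.02, 0.38, -1.22, -1.57], [0.02, 0.45, -1.47, -1.89], [0.02, 0.51, -1.72, -2.21], [0.02, 0.56, -1.98, -2.53], [0.02, 0.61, -2.23, -2.85], [0.02, 0.64, -2.48, -3.17], [0.02, 0.67, -2.74, -3.48], [0.02, 0.7, -3.0, -3.8], [0.02, 0.71, -3.25, -4.12], [0.02, 0.72, -3.51, -4.44], [0.02, 0.73, -3.77, -4.76], [0.02, 0.72, -4.03, -5.08]]
```

View pics/w4.png

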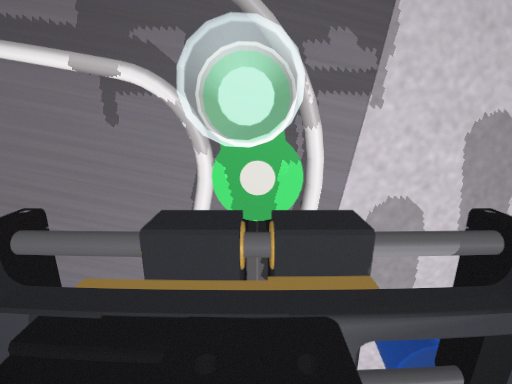

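View pics/w4_s.png

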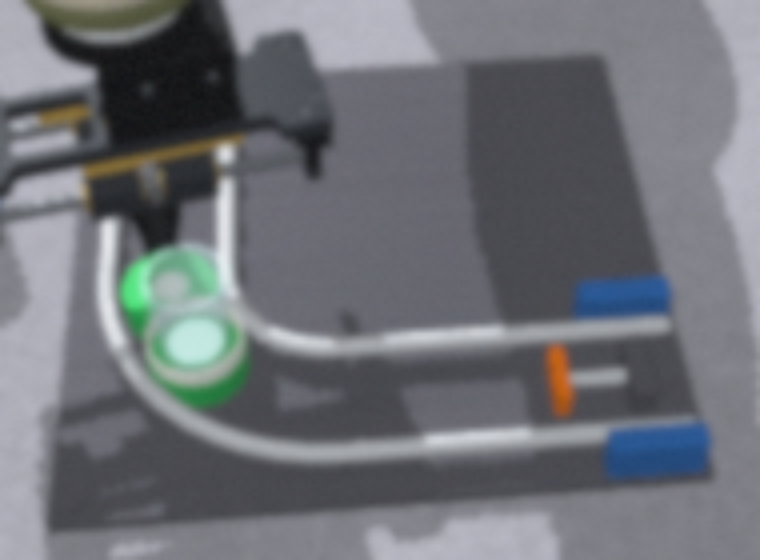

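drive_tool:
  motion:
    - [0,0.05,-0.25,-0.3]
    - [0,0.15,-0.5,-0.6]
    - [0,0.23,-0.73,-0.95]
    - [0,0.3,-0.98,-1.25]
    - [0,0.38,-1.22,-1.57]
    - [0,0.45,-1.47,-1.9]
    - [0,0.5,-1.72,-2.2]
    - [0,0.56,-1.98,-2.5]
    - [0,0.6,-2.23,-2.85]
    - [0,0.64,-2.48,-3.15]
    - [0,0.67,-2.74,-3.5]
    - [0,0.7,-3.0,-3.8]
    - [0,0.7,-3.25,-4.1]
    - [0,0.72,-3.5,-4.45]
    - [0,0.73,-3.77,-4.75]
    - [0,0.72,-4.03,-5.1]

```text
time: 9.35
ee_pos: [0.586, -0.1321, 0.0328]
eef_rot: [0.663, 0.246, -0.663, 0.247]
ft_force: [-1.3, -5.5, -0.7]
width: 0.0007
```

```bash
python3 look.py w5; python3 path.py 58 98 16
```

```text
t 9.35 track TCP mm [ 21.4 -90.9] z 32.8 head 37.03 F track [-1.62, -5.44, -0.69] tilt [ 0.001 -0.001 -1.   ] j7 -0.98
t 9.45 track TCP mm [ 21.6 -90.1] z 32.8 head 37.04 F track [-0.91, -4.08, 0.04] tilt [ 0.001 -0.    -1.   ] j7 -0.98
[[0.03, 0.1, -0.22, -0.3], [0.03, 0.19, -0.46, -0.61], [0.03, 0.28, -0.71, -0.93], [0.03, 0.36, -0.95, -1.25], [0.03, 0.43, -1.2, -1.57], [0.03, 0.49, -1.45, -1.89], [0.03, 0.55, -1.7, -2.21], [0.03, 0.61, -1.95, -2.52], [0.03, 0.65, -2.2, -2.84], [0.03, 0.69, -2.46, -3.16], [0.03, 0.72, -2.71, -3.48], [0.03, 0.74, -2.97, -3.8], [0.03, 0.76, -3.23, -4.12], [0.03, 0.77, -3.48, -4.43], [0.03, 0.77, -3.74, -4.75], [0.03, 0.77, -4.0, -5.07]]
```

View pics/w5.png

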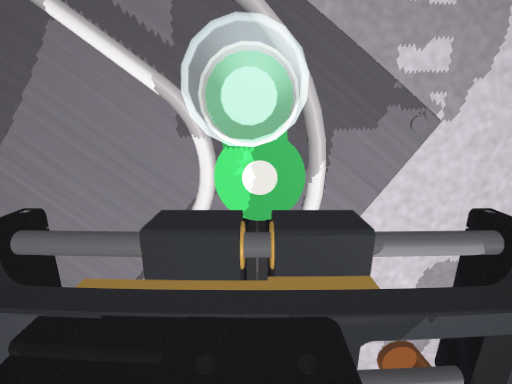

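View pics/w5_s.png

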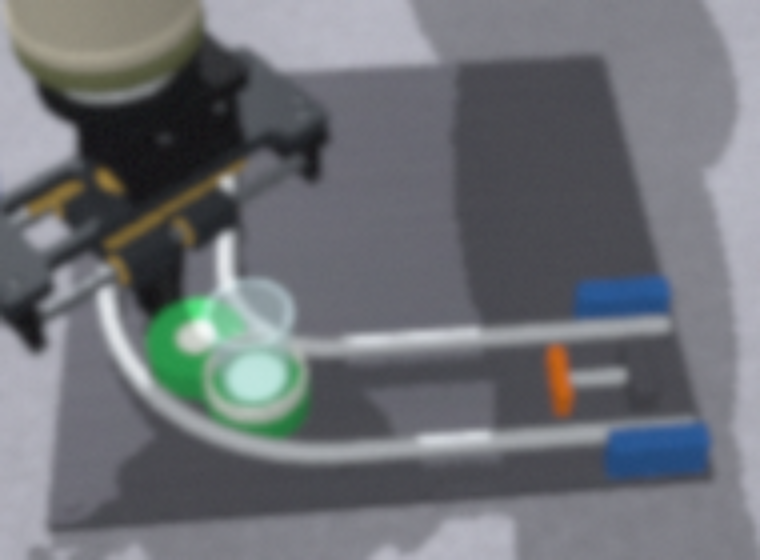

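Run:
```python
from dot import *
where()
p,q=dot('w5',(236,284,155,200)); print(p,q,'radius',np.hypot(*q),'phi',np.degrees(np.arctan2(q[0],-q[1])))
```

```text
t 9.45 track TCP mm [ 21.6 -90.1] z 32.8 head 37.04 F track [-0.91, -4.08, 0.04] tilt [ 0.001 -0.    -1.   ] j7 -0.98
(np.float64(259.36799184505605), np.float64(177.18144750254842)) [ 52.46718321 -70.36909983] radius 87.77593932784146 phi 36.7082024527796
```

```bash
sed -i 's/\[-25,15,130,165\],\[0,5,5,0\]/[58,80,130,165],[5,3,3,0]/' path.py; python3 path.py 58 98 16
```

```text
t 9.45 track TCP mm [ 21.6 -90.1] z 32.8 head 37.04 F track [-0.91, -4.08, 0.04] tilt [ 0.001 -0.    -1.   ] j7 -0.98
[[0.03, 0.12, -0.22, -0.3], [0.03, 0.23, -0.47, -0.61], [0.03, 0.34, -0.71, -0.93], [0.03, 0.45, -0.96, -1.25], [0.03, 0.54, -1.21, -1.57], [0.03, 0.63, -1.47, -1.89], [0.03, 0.71, -1.73, -2.21], [0.03, 0.78, -1.99, -2.52], [0.03, 0.84, -2.25, -2.84], [0.03, 0.88, -2.51, -3.16], [0.03, 0.91, -2.77, -3.48], [0.03, 0.93, -3.03, -3.8], [0.03, 0.95, -3.3, -4.12], [0.03, 0.96, -3.56, -4.43], [0.03, 0.96, -3.82, -4.75], [0.03, 0.95, -4.08, -5.07]]
```

drive_tool:
  motion:
    - [0,0.12,-0.22,-0.3]
    - [0,0.23,-0.47,-0.6]
    - [0,0.34,-0.7,-0.93]
    - [0,0.45,-0.96,-1.25]
    - [0,0.54,-1.2,-1.57]
    - [0,0.63,-1.47,-1.9]
    - [0,0.7,-1.73,-2.2]
    - [0,0.78,-2.0,-2.5]
    - [0,0.84,-2.25,-2.84]
    - [0,0.88,-2.5,-3.16]
    - [0,0.91,-2.77,-3.5]
    - [0,0.93,-3.03,-3.8]
    - [0,0.95,-3.3,-4.1]
    - [0,0.96,-3.56,-4.43]
    - [0,0.96,-3.82,-4.75]
    - [0,0.95,-4.08,-5.07]

```text
time: 10.78
ee_pos: [0.6229, -0.1117, 0.0326]
eef_rot: [0.592, 0.386, -0.592, 0.386]
ft_force: [-0.3, -2.8, 1.6]
width: 0.0008
```

```bash
python3 look.py w6; python3 path.py 98 138 16;python3 - <<'E'
from dot import *
p,q=dot('w6',(236,284,155,200)); print(p,q,'radius',np.hypot(*q),'phi',np.degrees(np.arctan2(q[0],-q[1])))
E
```

```text
t 10.78 track TCP mm [ 59.5 -72.9] z 32.6 head 62.48 F track [-0.5, -2.79, 1.59] tilt [ 0. -0. -1.] j7 -0.61
t 10.88 track TCP mm [ 59.7 -72.4] z 32.6 head 62.45 F track [0.8, -0.89, 1.06] tilt [ 0.001  0.    -1.   ] j7 -0.61
[[0.01, 0.15, -0.19, -0.31], [0.01, 0.24, -0.43, -0.62], [0.01, 0.33, -0.68, -0.94], [0.01, 0.41, -0.93, -1.26], [0.01, 0.48, -1.18, -1.58], [0.01, 0.55, -1.44, -1.9], [0.01, 0.6, -1.7, -2.22], [0.01, 0.65, -1.95, -2.53], [0.01, 0.7, -2.21, -2.85], [0.01, 0.73, -2.47, -3.17], [0.01, 0.76, -2.73, -3.49], [0.01, 0.79, -2.99, -3.81], [0.01, 0.8, -3.26, -4.13], [0.01, 0.83, -3.53, -4.44], [0.01, 0.85, -3.8, -4.76], [0.01, 0.86, -4.07, -5.08]]
(np.float64(260.07392197125256), np.float64(176.8511293634497)) [ 79.2313238  -41.76389392] radius 89.5646442880762 phi 62.20568379979478
```

View pics/w6_s.png

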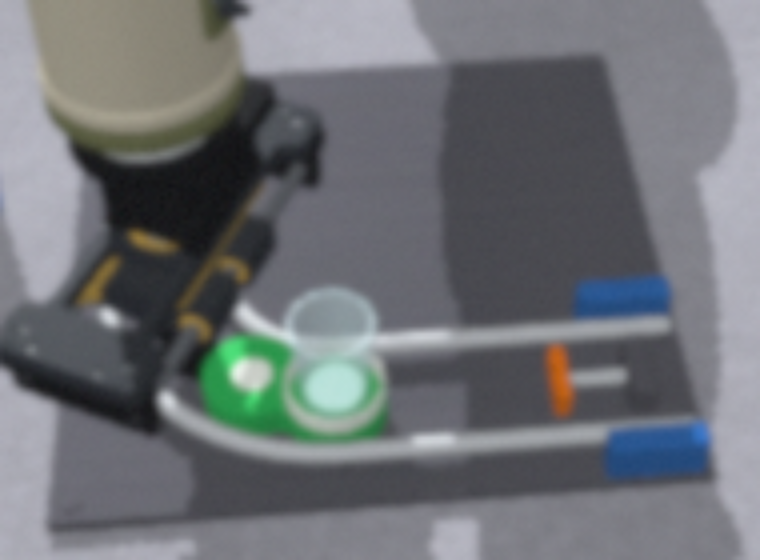

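drive_tool:
  motion:
    - [0,0.12,-0.2,-0.3]
    - [0,0.22,-0.43,-0.62]
    - [0,0.31,-0.68,-0.94]
    - [0,0.4,-0.93,-1.26]
    - [0,0.47,-1.18,-1.58]
    - [0,0.54,-1.44,-1.9]
    - [0,0.6,-1.7,-2.22]
    - [0,0.65,-1.95,-2.53]
    - [0,0.7,-2.2,-2.85]
    - [0,0.73,-2.47,-3.17]
    - [0,0.76,-2.73,-3.5]
    - [0,0.78,-3.0,-3.8]
    - [0,0.8,-3.26,-4.13]
    - [0,0.82,-3.53,-4.44]
    - [0,0.84,-3.8,-4.76]
    - [0,0.85,-4.07,-5.08]

```text
time: 12.22
ee_pos: [0.6471, -0.0776, 0.0326]
eef_rot: [0.493, 0.507, -0.493, 0.507]
ft_force: [-0.7, -1.1, 0.2]
width: 0.0004
```

```bash
python3 look.py w7; python3 path.py 138 158 10;python3 - <<'E'
from dot import *
p,q=dot('w7',(236,284,155,200)); print(p,q,'radius',np.hypot(*q),'phi',np.degrees(np.arctan2(q[0],-q[1])))
E
```

```text
t 12.22 track TCP mm [ 85.9 -40.5] z 32.6 head 87.89 F track [-0.74, -1.05, 0.21] tilt [ 0. -0. -1.] j7 -0.26
t 12.32 track TCP mm [ 85.9 -39.9] z 32.6 head 87.87 F track [-0.33, 0.44, 0.29] tilt [ 0.     0.001 -1.   ] j7 -0.26
[[0.01, 0.13, -0.16, -0.25], [0.01, 0.2, -0.36, -0.43], [0.01, 0.21, -0.56, -0.43], [0.01, 0.22, -0.76, -0.43], [0.01, 0.23, -0.96, -0.43], [0.01, 0.24, -1.16, -0.43], [0.01, 0.25, -1.36, -0.43], [0.01, 0.26, -1.56, -0.43], [0.01, 0.26, -1.76, -0.43], [0.01, 0.27, -1.96, -0.43]]
(np.float64(265.61162079510706), np.float64(176.09480122324157)) [93.18781314 -4.02564612] radius 93.27472511259002 phi 87.52640173178037
```

View pics/w7_s.png

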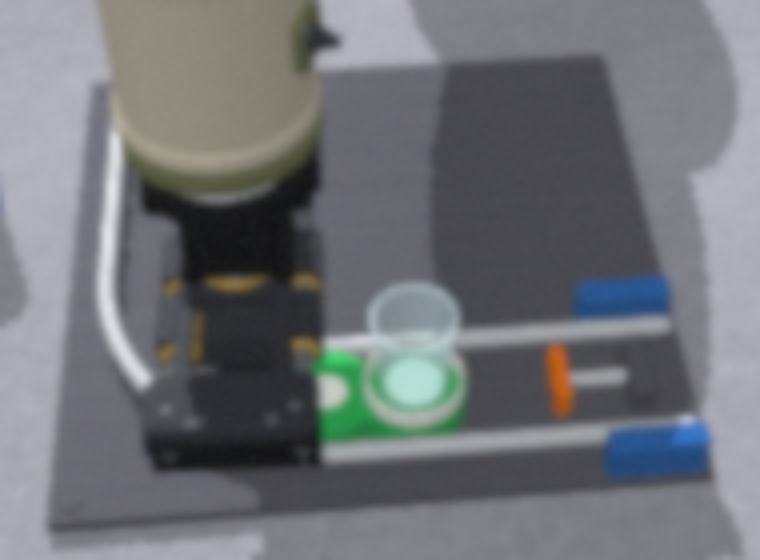

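View pics/w7.png

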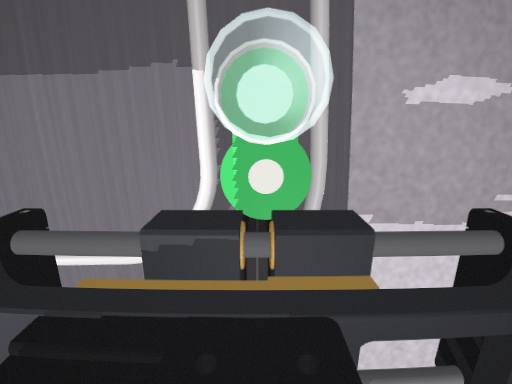

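drive_tool:
  motion:
    - [0,0.01,-0.25,-0.2]
    - [0,0.02,-0.5,-0.4]
    - [0,0.03,-0.75,-0.4]
    - [0,0.04,-1.0,-0.4]
    - [0,0.05,-1.25,-0.4]
    - [0,0.06,-1.5,-0.4]
    - [0,0.07,-1.75,-0.4]
    - [0,0.08,-2.0,-0.4]
    - [0,0.09,-2.25,-0.4]
    - [0,0.1,-2.5,-0.4]
    - [0,0.11,-2.75,-0.4]
    - [0,0.12,-3.0,-0.4]
    - [0,0.13,-3.25,-0.4]
    - [0,0.14,-3.5,-0.4]

```text
time: 13.48
ee_pos: [0.6474, -0.0426, 0.0326]
eef_rot: [0.485, 0.515, -0.485, 0.515]
ft_force: [-0.4, -2.6, -0.2]
width: 0.0002
```

```bash
python3 look.py w8
python3 - <<'E'
from dot import *
where()
p,q=dot('w8',(236,284,155,200)); print(p,q)
im=r.camera('top')[:,:,::-1]; cv2.imwrite('pics/t8.png',cv2.resize(im[115:255,195:345],None,fx=4,fy=4))
E
```

```text
t 13.48 track TCP mm [88.5 -5.6] z 32.6 head 89.73 F track [-0.52, -2.54, -0.16] tilt [ 0. -0. -1.] j7 -0.29
t 13.58 track TCP mm [88.5 -4.9] z 32.6 head 89.78 F track [-0.69, 0.1, -0.45] tilt [ 0.     0.001 -1.   ] j7 -0.29
(np.float64(264.1889683350357), np.float64(176.16241062308478)) [93.7543896  31.10667185]
```

View pics/w8_s.png

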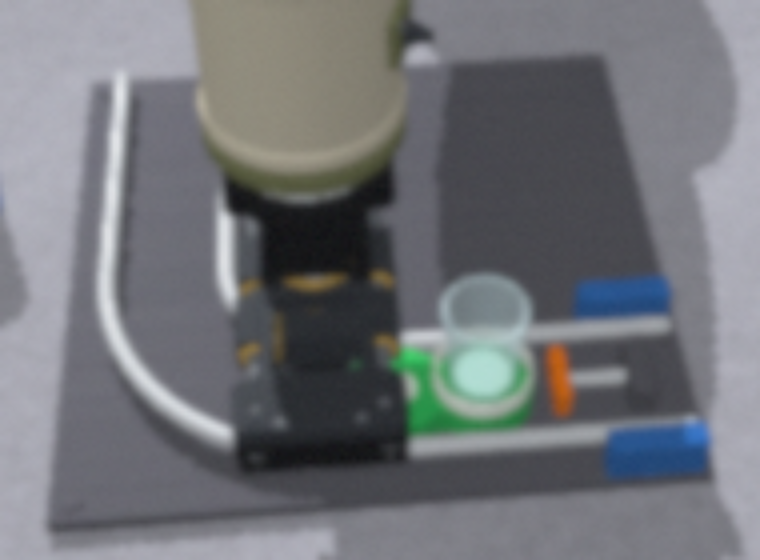

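View pics/w8.png

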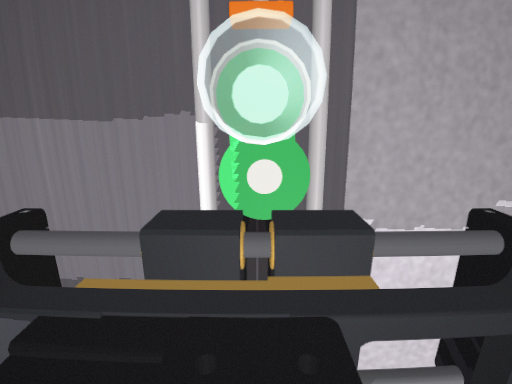

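View pics/t8.png

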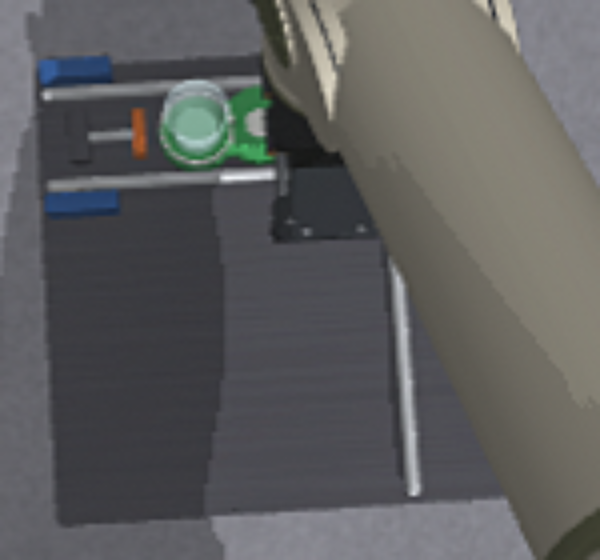

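drive_tool:
  motion:
    - [0,0,-0.1,0]
    - [0,0,-0.2,0]
    - [0,0,-0.3,0]
    - [0,0,-0.4,0]
    - [0,0,-0.5,0]
    - [0,0,-0.6,0]
    - [0,0,-0.7,0]
    - [0,0,-0.75,0]

```text
time: 14.3
ee_pos: [0.6469, -0.0352, 0.0326]
eef_rot: [0.485, 0.515, -0.485, 0.515]
ft_force: [-0.3, -1.4, -0.5]
width: 0.0006
```

Run:
```python
from plan import *
where()
im=r.camera('top')[:,:,::-1]; cv2.imwrite('pics/t9.png',cv2.resize(im[120:170,195:270],None,fx=10,fy=10))
```

```text
t 14.30 track TCP mm [88.5  1.9] z 32.6 head 89.74 F track [-0.39, -1.33, -0.51] tilt [ 0. -0. -1.] j7 -0.3
```

View pics/t9.png

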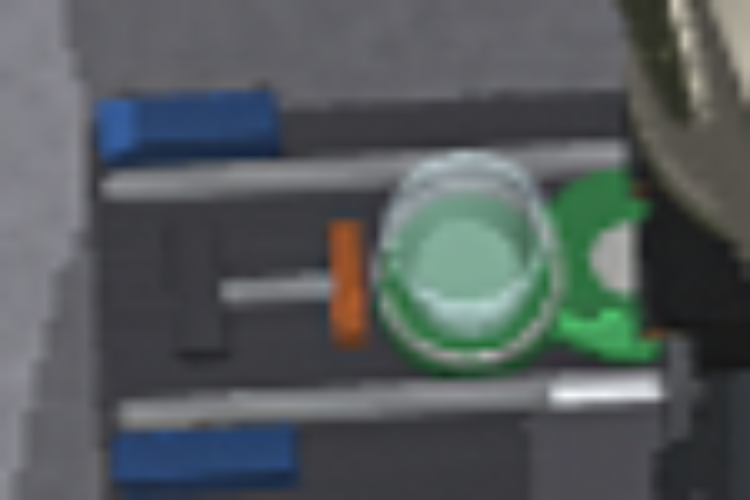

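drive_tool:
  motion:
    - [0,0,-0.05,0]
    - [0,0,-0.1,0]
    - [0,0,-0.15,0]
    - [0,0,-0.2,0]
    - [0,0,-0.25,0]

```text
time: 14.77
ee_pos: [0.6468, -0.0329, 0.0326]
eef_rot: [0.485, 0.515, -0.485, 0.515]
ft_force: [0.5, -0.8, 0.8]
width: 0.0005
```

drive_tool:
  motion:
    - [0,0,-0.04,0]
    - [0,0,-0.08,0]
    - [0,0,-0.12,0]

```text
time: 15.02
ee_pos: [0.6467, -0.0317, 0.0326]
eef_rot: [0.485, 0.515, -0.485, 0.515]
ft_force: [0.5, -1.4, -0.0]
width: 0.0006
```

drive_tool:
  motion:
    - [0,0,-0.04,0]
    - [0,0,-0.08,0]
    - [0,0,-0.12,0]

```text
time: 15.27
ee_pos: [0.6467, -0.0309, 0.0326]
eef_rot: [0.485, 0.515, -0.485, 0.515]
ft_force: [0.0, -4.1, 0.1]
width: 0.0004
```

drive_tool:
  motion:
    - [0,0,-0.04,0]
    - [0,0,-0.08,0]
    - [0,0,-0.1,0]

```text
time: 15.52
ee_pos: [0.6467, -0.0302, 0.0326]
eef_rot: [0.485, 0.515, -0.485, 0.515]
ft_force: [0.8, -5.2, 0.8]
width: 0.0006
```

drive_tool:
  motion:
    - [0,0,-0.04,0]
    - [0,0,-0.08,0]
    - [0,0,-0.1,0]
    - [0,0,-0.1,0]

```text
time: 15.85
ee_pos: [0.6466, -0.0297, 0.0325]
eef_rot: [0.485, 0.514, -0.485, 0.515]
ft_force: [1.0, -5.2, 1.9]
width: 0.0005
```

drive_tool:
  motion:
    - [0,0,-0.05,0]
    - [0,0,-0.1,0]
    - [0,0,-0.1,0]

```text
time: 16.1
ee_pos: [0.6467, -0.0291, 0.0326]
eef_rot: [0.485, 0.514, -0.485, 0.515]
ft_force: [1.0, -7.6, 1.0]
width: 0.0005
```

drive_tool:
  motion:
    - [0,0,0,0]

```text
time: 16.18
ee_pos: [0.6467, -0.0291, 0.0326]
eef_rot: [0.485, 0.514, -0.485, 0.515]
ft_force: [0.9, -8.5, -0.3]
width: 0.0003
```

drive_tool:
  motion:
    - [0,0,-0.03,0]
    - [0,0,-0.05,0]
    - [0,0,-0.05,0]
    - [0,0,-0.05,0]
    - [0,0,-0.05,0]
    - [0,0,-0.05,0]

```text
time: 16.68
ee_pos: [0.6467, -0.029, 0.0326]
eef_rot: [0.484, 0.514, -0.486, 0.515]
ft_force: [0.9, -7.5, 1.0]
width: 0.0003
```

drive_tool:
  motion:
    - [0,0,0,0]
    - [0,0,0,0]
    - [0,0,0,0]
    - [0,0,0,0]

```text
time: 17.02
ee_pos: [0.6466, -0.029, 0.0326]
eef_rot: [0.484, 0.514, -0.486, 0.515]
ft_force: [0.8, -7.2, 0.5]
width: 0.0006
```

drive_tool:
  motion:
    - [0,0,0,0]
    - [0,0,0,0]
    - [0,0,0,0]
    - [0,0,0,0]

```text
time: 17.35
ee_pos: [0.6467, -0.029, 0.0326]
eef_rot: [0.485, 0.514, -0.486, 0.515]
ft_force: [0.8, -7.9, 0.4]
width: 0.0006
```

drive_tool:
  motion:
    - [0,0,-0.03,0]
    - [0,0,-0.06,0]
    - [0,0,-0.06,0]
    - [0,0,-0.06,0]
    - [0,0,-0.06,0]
    - [0,0,-0.06,0]
    - [0,0,-0.06,0]
    - [0,0,-0.06,0]

```text
time: 18.02
ee_pos: [0.6467, -0.0287, 0.0326]
eef_rot: [0.484, 0.514, -0.486, 0.515]
ft_force: [1.1, -8.4, 1.1]
width: 0.0005
```

drive_tool:
  motion:
    - [0,0,0,0]
    - [0,0,0,0]
    - [0,0,0,0]
    - [0,0,0,0]

```text
time: 18.35
ee_pos: [0.6466, -0.0286, 0.0326]
eef_rot: [0.484, 0.514, -0.486, 0.515]
ft_force: [0.7, -8.7, 0.6]
width: 0.0005
```

```bash
python3 look.py w10
```

```text
t 18.35 track TCP mm [88.7  8.4] z 32.6 head 89.63 F track [0.13, -8.74, 0.63] tilt [ 0.    -0.003 -1.   ] j7 -0.32
```

View pics/w10_s.png

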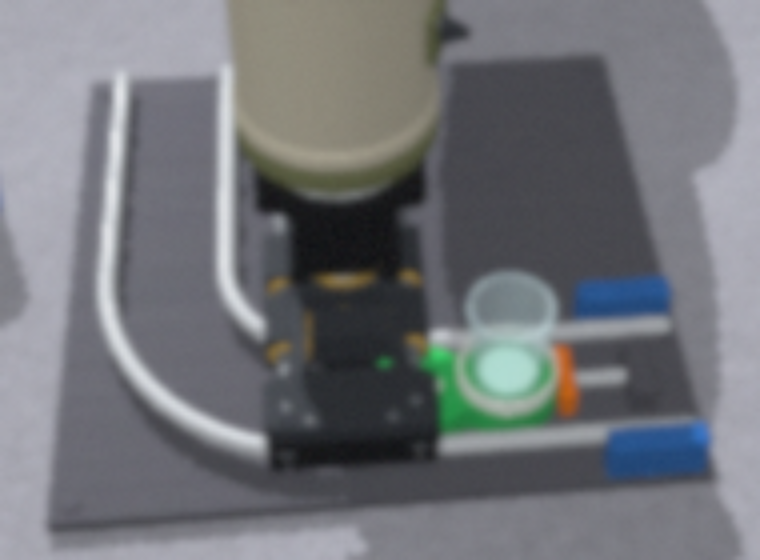

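Pressed at about 8.5 N for over a second, with the orange pad visibly compressed. Next I back off slowly, then retreat and rise.

drive_tool:
  motion:
    - [0,0,0.06,0]
    - [0,0,0.12,0]
    - [0,0,0.18,0]
    - [0,0,0.24,0]
    - [0,0,0.3,0]
    - [0,0,0.36,0]
    - [0,0,0.42,0]
    - [0,0,0.5,0]
    - [0,0,0.58,0]
    - [0,0,0.66,0]
    - [0,0,0.8,0]
    - [0,0,1.0,0]
    - [0,0,1.3,0]
    - [0,0,1.6,0]
    - [0,0,1.9,0]
    - [0,0,2.2,0]
    - [0,0,2.4,0]
    - [0,0,2.5,0]

```text
time: 19.95
ee_pos: [0.6479, -0.052, 0.0325]
eef_rot: [0.485, 0.515, -0.485, 0.515]
ft_force: [0.1, -0.2, -0.1]
width: 0.0003
```

```bash
python3 look.py w11
```

```text
t 19.95 track TCP mm [ 88.4 -15. ] z 32.5 head 89.7 F track [0.09, -0.21, -0.1] tilt [ 0. -0. -1.] j7 -0.28
```

View pics/w11.png

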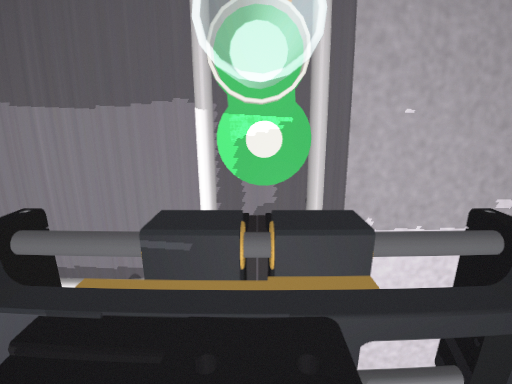

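drive_tool:
  motion:
    - [-0.5,0,0.2,0]
    - [-1.5,0,0.4,0]
    - [-3,0,0.6,0]
    - [-5,0,1,0]
    - [-7,0,1.5,0]
    - [-9,0,2.5,0]
    - [-11,0,4,0]
    - [-13,0,6,0]
    - [-15,0,8,0]
    - [-16.5,0,10,0]
    - [-18,0,11.5,0]
    - [-18,0,12,0]
    - [-18,0,12,0]

```text
time: 21.13
ee_pos: [0.6555, -0.1728, 0.2142]
eef_rot: [0.486, 0.514, -0.485, 0.515]
ft_force: [-0.9, 0.9, -0.7]
width: 0.0005
```

```bash
python3 look.py w12
python3 - <<'E'
from plan import *
im=r.camera('top')[:,:,::-1]; cv2.imwrite('pics/t12f.png',im); cv2.imwrite('pics/t12.png',cv2.resize(im[120:170,195:270],None,fx=10,fy=10,interpolation=cv2.INTER_CUBIC))
s,_,_=where(); print(s['ft_force'],abs(s['joint_vel']).max())
c=r.calibration('top')
hsv=cv2.cvtColor(im,cv2.COLOR_BGR2HSV)
wd=((hsv[:,:,1]<70)&(hsv[:,:,2]>180));
E
```

```text
t 21.13 track TCP mm [  88.1 -136. ] z 214.2 head 89.59 F track [-0.8, 0.92, -0.73] tilt [ 0.002 -0.001 -1.   ] j7 -0.01
t 21.28 track TCP mm [  87.6 -132.7] z 212.0 head 89.83 F track [0.08, 1.45, -0.71] tilt [-0.001  0.001 -1.   ] j7 -0.01
[-0.01419532  1.44887339 -0.70884595] 0.00805519357675573
```

View pics/t12.png

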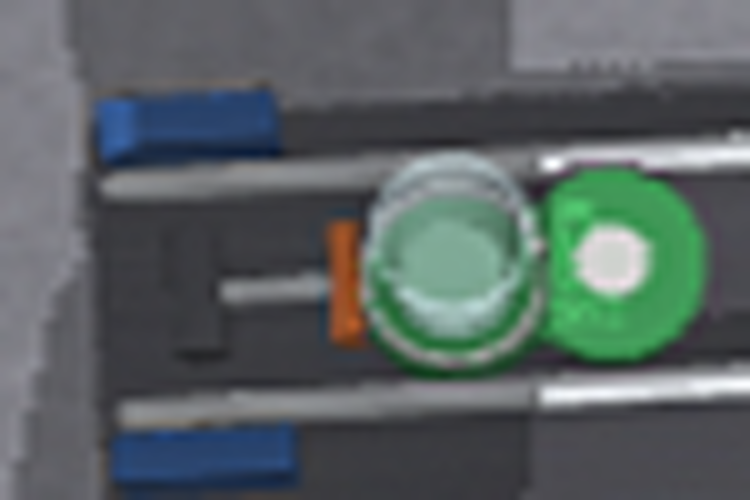

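View pics/w12_s.png

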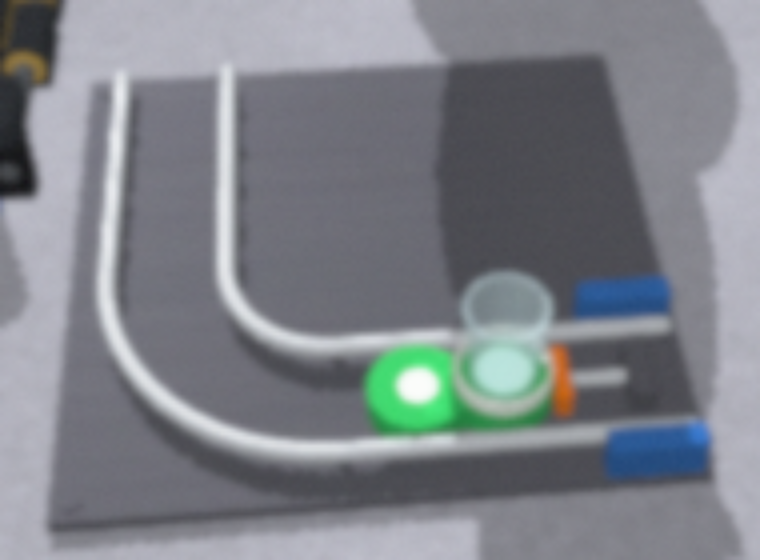

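View pics/t12f.png

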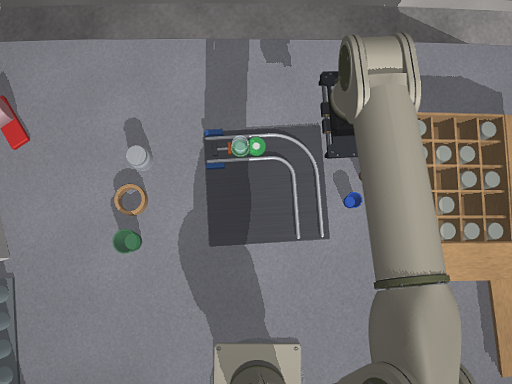

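View pics/w12.png

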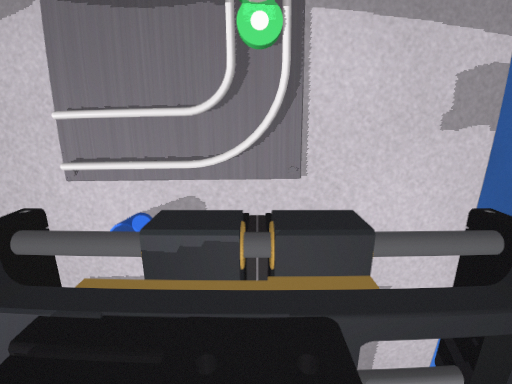

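Run:
```python
from plan import *
c=r.calibration('top')
d=1e3*w2t(onplane(c,[(255.8,145.6)],.026))[0]; print('trailing',d)
# glass foot (pale disc) at z~.027
l=1e3*w2t(onplane(c,[(195+44.9-.4,120+26.6-.4)],.029))[0]; print('leading approx',l)
for u in(255.8,):
    pass
```

```text
trailing [91.86844061 41.74147255]
leading approx [92.08112041 86.71096233]
```

Run:
```python
from bench import r
print(r.close_job(), r.read_state()['time'])
```

```text
the job is handed in; nothing more can be done
the job is handed in; nothing more can be done
```

The green carrier is round the bend and standing in the exit lane against the orange buffer, with the glass upright in its ring. I handed the job in at about 21 s of the 72 s allowed.

I pushed the carrier's round trailing end with the closed fingers, turning the tool to follow the bend. I then crept onto the buffer, held it, backed off about 23 mm and lifted the arm away.

- **Push force:** the wrist read up to about 5.7 N in the bend. It was only read at the end of each move, so short peaks in between could have been higher.
- **Press on the buffer:** the wrist showed about 7.5 N for over a second, then 8.4–8.7 N for about 0.7 s. The buffer itself felt up to about 1 N less because of plate friction. The estimated pad travel of about 3 mm at 3 N per mm agrees.
- **Final position (top view):** the carrier's centre is at about y 64 mm, x 92 mm in the track frame. That is within 1° of the lane direction, touching the pad's free face.
- **Rest of the bench:** the tumbler, tape roll, jar and blue glass look unmoved. The brown glass was hidden under the arm in the last top view, so I did not check it there.

**Readings that disagreed:** the two lanes gave track angles about 0.6° apart. The final x of 92 mm is slightly more than the rails allow (91.5 mm), and in the exit lane the wrist camera read about 2 mm more than the rails allow. That is about the stated calibration error. Halfway round the bend the wheel sat slightly to the inside with some sideways force, so I eased the tool outward 2 mm and the force dropped.

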